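Refit an open score marker on the score rail

ROBOT

A 6-joint arm with a two-finger parallel gripper is mounted at the origin on the work surface. World frame = base frame: x ahead of the robot, y to its left, z up, the work surface at z = 0. Lengths are in m, angles in degrees, forces in N, time in s.
With the tool pointing down it reaches from about 0.425 to 1.125 m from the base axis. Payload 14.9 kg.
Tool frame: the origin (TCP) lies between the finger pads, 19 mm behind the fingertips; this is the grasp point; z points along the fingers, y is the line along which they close (so a half turn about z gives the same grasp; the last joint's range is limited). The gripper opens to 91 mm and grips with 3 to 60 N. Pads are 32 mm wide; open, the fingers measure 118 mm over their backs; the gripper's body (76 mm by 178 mm) begins 60 mm behind the grasp point.
Start: joints at [-66.079, 21.709, 99.362, -0, 58.929, -1.908], TCP at [0.305, -0.63, 0.233] pointing down, gripper open.
Joint ranges: [-158.91, 158.91], [-42.39, 125.64], [0.06, 152.35], [-60.88, 240.88], [17.5, 164.5], [-176.32, 176.32]. Speed limits (degrees/s): [108.29, 108.29, 136.94, 180, 180, 180].

INTERFACE

Orientations are given as [roll, pitch, yaw] about the fixed x, y, z axes, in that order (R = Rz(yaw) Ry(pitch) Rx(roll)).
In Python, from station import * gives the robot as it stands.
- The arm moves only by the tool step_arm, never from a script. Its argument "deltas" is a list of rows, each an object of numbers: "tx", "ty", "tz": the shift along the tool's x, y, z in units of 25 mm (1.0 is 25 mm); "spin": the turn about the tool's z in units of 10 degrees (1.0 is 10 degrees); "fingers": the finger opening in mm, from 0 to 91.2. A call has 1 to 12 rows; each row is the pose to reach, as a shift and turn from the pose commanded when the call began, along the tool's axes at that moment; what a row does not reach only later rows make up. A row lasts 1/8 s, in which the tool goes at most 62.5 mm and 10.7 degrees, less where a joint would pass 70% of its speed; a pose out of reach is approached as far as the arm can. A call with a gripper value outside its range is refused whole. The fingers move at their own pace and stop on an object; the grip force is fixed at half the most. Time passes only in rows, so rows that repeat a pose let the fingers close. It gives the time, the measured TCP pose, the force, the opening and the grip force at its end, in the units of the state.
- read_state(): the state, without advancing time (a new reading comes with each control period).
- snapshot(name): name is "side" or "top" or "wrist"; returns the picture (384x512x3 uint8, blue, green, red); there is no depth.
- calibration(name): a dict with "camera_matrix" (3x3 intrinsics, pixels), "origin" and "rotation" of the camera in the world. Camera axes: x right, y up, looking along -z (the intrinsics and any distortion apply to the point x, -y, -z); pixel columns grow to the right and rows downward; lengths in m; the calibration is good to about 2 mm. A picture is of the moment at which its call begins: read the wrist's pose just before it. calibration takes no time and is no camera call; for the wrist camera it gives the pose at the moment of the call.
- hand_in(): hands the job in; it is judged then, once.
The state is a dict: "t": time; "joint_positions": joint angles; "qvel": joint speeds; "joint_torque": joint torques, N m; "tcp_pos": TCP position; "orientation": TCP orientation; "force": force on the tool from outside, world axes, zero at the start; "ft_torque": the same for the moment, N m; "grip_width": finger opening in m; "gripper_force": force on a finger pad.
Only numpy, scipy, OpenCV 4.12 (cv2) and the standard library are available. Lean on these libraries where they do the work, as an engineer would, in place of code of your own. Each camera call takes 0.05 s, during which the arm holds its last target. There are 200 camera calls.

TASK

Put the loose open-ring score marker back on the score rail of the games-room bar: press it by its wooden tab, gap downwards, over the rail at the narrow neck, which you will have to feel for. Then slide it along the rail, pushing the wooden bead ahead of it, until bead and marker are both fully home against the bracket on the bead's side, and let go, leaving the marker hanging with its tab up. Be gentle with the rail, and leave the closed ring and the other things on the counter alone.

Things in the scene. Friction and masses are not known exactly. Their poses are not given: they have to be found in the camera images.
- marker: Loose score marker: steel C ring, gap downwards, wooden tab above, two flared legs below; stands on its legs. 44 mm wide (x), 14 mm thick (y), 79 mm high. Origin: centre of underside, z up; y is the axis of the bore (the rail must run along it). A half turn about z leaves it the same. 0.06 to 0.1 kg, bottom-heavy: hangs tab up.
- marker_bore (a point): Centre of the marker's bore, 26 mm above its origin, axes as the marker. Bore 20.5 mm in diameter, ring 32.5 mm outside.
- marker_gap (a point): Middle of the entry of the marker's gap, 14.5 mm above its origin (11.5 mm below the bore centre). The gap is 13 mm wide; below it the legs flare at 45 degrees to a mouth 30 mm wide. Axes as the marker.
- marker_tab (a point): Point to grip (TCP here), 67 mm above the marker's origin. The tab is 30 mm wide (x) and 12 mm thick (y: close the fingers along y) and spans 41 to 79 mm above the origin; fingertips 19 mm below this point clear ring, bead and brackets.
- stand: Fixed score rail stand: wooden board 110 x 320 x 18 mm, two wooden brackets 14 mm thick (tops 127 mm up, inner faces at y = -115 and +115 mm) that carry a level steel rail along the stand's y, axis 110 mm up over the board's centre line. Origin: centre of underside, z up. Rail 18 mm in diameter, too thick for the marker's gap, but for one neck at the -y end, away from the bead.
- entry_nominal (a point): On the rail's axis at y = -50 mm of the stand. The neck (9 mm in diameter for 12 mm, then 6 mm tapers up to 18 mm) has its middle anywhere up to 28 mm either way along y from here: the rail was pushed through its brackets by an unmeasured amount. It sits tight. Elsewhere the marker stops on the rail, bore centre about 18 mm above the axis; at the neck it drops to the axis and up to 6 mm below.
- home_face (a point): On the rail's axis at the inner face of the home bracket (y = +115 mm of the stand), axes as the stand. Level with the rail's axis, the marker slides on the thick rail with 1.25 mm clearance all round and cannot come off. With the bead home its near face is 14 mm from here and the marker's bore centre, when home, 21 mm.
- bead (a joint): Slide of the wooden bead (32 mm in diameter, 14 mm thick) on the rail between neck and home bracket, towards the stand's +y; about 2 N pushes it. Its middle lies at y = 33 mm + this value of the stand; 0.075 is fully home against the bracket, a firm stop.
- closed_ring: A closed ring (no gap) of the same size with a like tab, on a round steel foot 60 mm across; it does not fit and is to be left standing. Origin: centre of its underside.
- tumbler: Glass tumbler, 76 mm across, 85 mm high. Origin: centre of its underside.
- olive_jar: Glass jar with lid, 68 mm across, 110 mm high. Origin: centre of its underside.
- chalk0: Cube of cue chalk, 22 mm, near the robot. Origin: centre of its underside.
- chalk1: Cube of cue chalk, 22 mm, left of the stand. Origin: centre of its underside.
- dart: A dart lying on the counter near the robot, 155 mm long. Origin: under the middle of its barrel.
- table_brush: Brush lying at the right. Origin: its underside, near the middle.

How it is judged:
By the outcome, as a careful person would: the job done as asked, in the order asked, and still so for the second after the job is handed in, with the robot touching nothing.
It also fails if it takes over 72 s, if anything falls off the work surface, if the arm or the gripper's body presses on something with over 40 N, if the wrist force passes 120 N, or if a joint passes its speed limit or range.

## Working session

There is one attempt and no reset: what is moved stays moved. The work goes in short steps, Python scripts to look and compute and a tool call to move; the robot and the scene stay as the last step left them, time stands still between calls to the robot, and variables do not carry over. Pictures are saved under pics/ and viewed, at most 10 in all, crops included, and the job is handed in when it is done.

Besides the shell and the picture viewer there is one more tool, called after "Call:" by a JSON object that holds its "name" and its "arguments". step_arm: Moves the arm, as the interface text tells. Its arguments: {"type":"object","properties":{"deltas":{"type":"array","items":{"type":"object","properties":{"tx":{"type":"number"},"ty":{"type":"number"},"tz":{"type":"number"},"spin":{"type":"number"},"fingers":{"type":"number"}}}}},"required":["deltas"]}

```bash
mkdir -p pics; python3 - <<'E'
from station import *
import cv2,numpy as np
s=read_state();print(s)
for n in("side","top"):
    c=calibration(n);print(n,c)
    cv2.imwrite(f"pics/{n}0.png",snapshot(n))
E
```

```text
{'t': 0.0, 'joint_positions': array([-6.60785922e+01,  2.17378783e+01,  9.93970062e+01,  2.65970325e-04,
        5.89280369e+01, -1.90813591e+00]), 'qvel': array([ 0.03544424,  0.04239453, -0.07383145, -0.01756067, -0.04201227,
        0.09691525]), 'joint_torque': array([-1.98732458e-03, -7.63725686e+01, -4.34371555e+01,  6.49662456e-02,
        4.24620614e-02, -1.10021060e-04]), 'tcp_pos': array([ 0.30482302, -0.62971417,  0.23208394]), 'orientation': array([-1.79937121e+02, -2.32263063e-03,  2.58294051e+01]), 'force': array([0.25469502, 0.06649689, 0.00955274]), 'ft_torque': array([ 0.00852768, -0.04631889, -0.02963945]), 'gripper_force': 0.0, 'grip_width': 0.09123382346383781}
side {'camera_matrix': array([[410.15831161,   0.        , 267.07554453],
       [  0.        , 410.15831161, 185.28135203],
       [  0.        ,   0.        ,   1.        ]]), 'origin': array([0.39856906, 0.73439826, 0.97669276]), 'rotation': array([  41.42059559,   -1.01428532, -168.47999049])}
top {'camera_matrix': array([[381.66065249,   0.        , 260.61268506],
       [  0.        , 381.66065249, 192.24985943],
       [  0.        ,   0.        ,   1.        ]]), 'origin': array([ 0.37262093, -0.03676988,  1.20109607]), 'rotation': array([  9.84333139,   1.00858337, -90.1847741 ])}
```

View pics/side0.png

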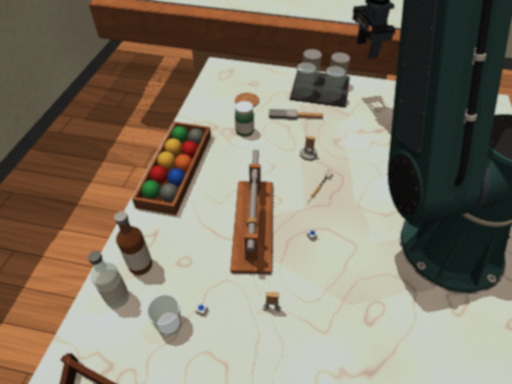

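View pics/top0.png

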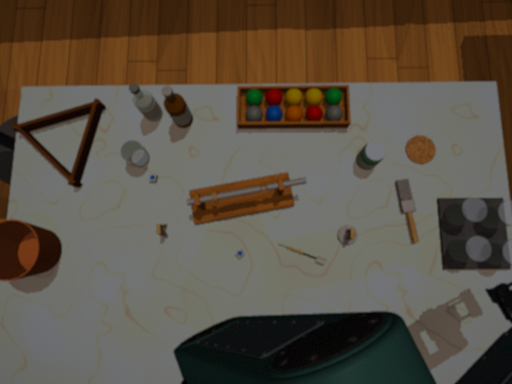

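The side view shows the stand at (254,225), the marker at (272,300) and the closed ring at (309,150). In the top view the stand is at (243,198), the marker at (162,230) and the closed ring at (347,235).

```bash
cat > h.py <<'E'
import numpy as np,cv2
from scipy.spatial.transform import Rotation as R
from station import *
def cam(n):
    c=calibration(n); return c["camera_matrix"],np.array(c["origin"]),R.from_euler("xyz",c["rotation"],degrees=True).as_matrix(),c
def ray(c,u,v):
    d=np.linalg.inv(c[0])@[u,v,1.]; return c[2]@[d[0],-d[1],-d[2]]
def onz(c,u,v,z):
    d=ray(c,u,v); return c[1]+d*(z-c[1][2])/d[2]
def proj(c,p):
    q=c[2].T@(np.array(p)-c[1]); q=c[0]@[q[0],-q[1],-q[2]]; return q[:2]/q[2]
def tri(c1,a,c2,b):
    d1,d2=ray(c1,*a),ray(c2,*b); t=np.linalg.lstsq(np.c_[d1,-d2],c2[1]-c1[1],rcond=None)[0]
    p,q=c1[1]+t[0]*d1,c2[1]+t[1]*d2; return (p+q)/2,np.linalg.norm(p-q)
E
python3 - <<'E'
from h import *
a=cv2.imread("pics/top0.png");b=cv2.imread("pics/side0.png")
for n in("top","side"): print(cam(n)[3].keys())
T,S=cam("top"),cam("side")
print("marker",onz(T,162,230,.05),onz(S,272,302,.03))
print("ring",onz(T,347,235,.02),onz(S,309,153,.02))
print("stand",[onz(T,*p,.018) for p in((190,190),(290,173),(298,207),(196,223))])
A=cv2.resize(a[140:260,140:360],None,fx=3.6,fy=3.6,interpolation=3)
B=cv2.resize(b[140:320,190:340],None,fx=3.3,fy=3.3,interpolation=3)
cv2.imwrite("pics/a1.png",A);cv2.imwrite("pics/b1.png",B)
E
```

```text
dict_keys(['camera_matrix', 'origin', 'rotation'])
dict_keys(['camera_matrix', 'origin', 'rotation'])
marker [0.45846707 0.28143385 0.05      ] [0.46062681 0.28529472 0.03      ]
ring [ 0.44281223 -0.28139261  0.02      ] [ 0.44210462 -0.26776625  0.02      ]
stand [array([0.58661456, 0.20656472, 0.018     ]), array([ 0.63934593, -0.10997573,  0.018     ]), array([ 0.53055195, -0.13312842,  0.018     ]), array([0.48211807, 0.18484911, 0.018     ])]
```

View pics/a1.png

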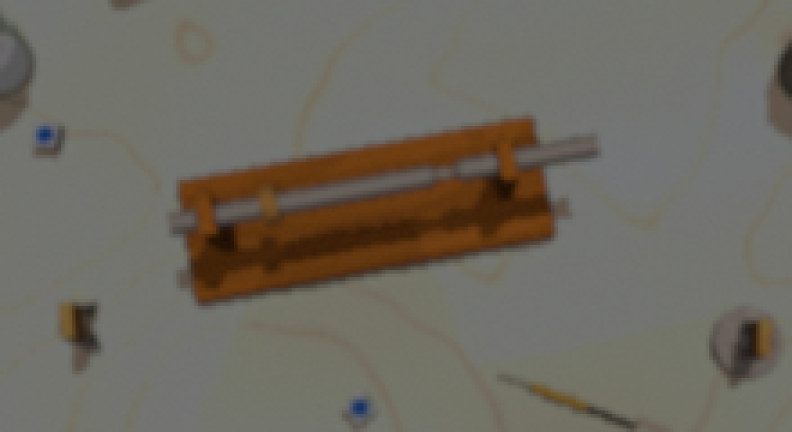

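View pics/b1.png

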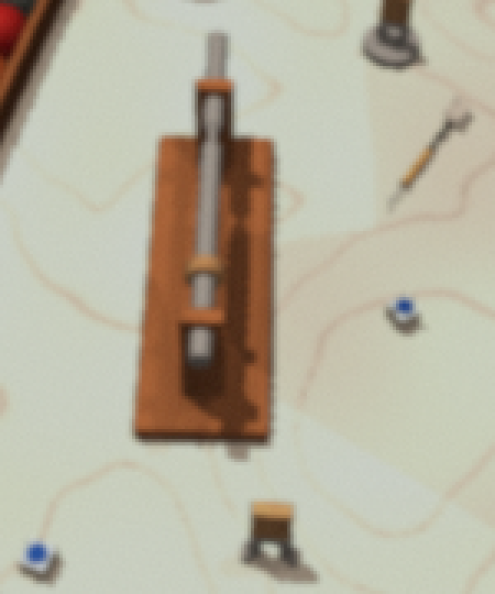

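```bash
cat >> h.py <<'E'
def delta(pos,yaw,frm=None,yaw0=None):
    s=read_state(); p=np.array(s["tcp_pos"] if frm is None else frm); y=s["orientation"][2] if yaw0 is None else yaw0
    M=R.from_euler("xyz",[180,0,y],degrees=True).as_matrix()
    d=M.T@(np.array(pos)-p)/.025
    print("tx ty tz",d.round(3),"spin",round(-((yaw-y+90)%180-90)/10,3))
E
python3 - <<'E'
from h import *
T,S=cam("top"),cam("side")
f=lambda x,y:(140+x/3.6,140+y/3.6)
g=lambda x,y:(190+x/3.3,140+y/3.3)
for n,p in dict(neck=(445,173),neckL=(433,176),neckR=(460,170),bead=(268,203),rail_l=(240,209),rail_r=(590,146)).items(): print(n,onz(T,*f(*p),.110))
print("bead top/side",tri(T,f(268,203),S,g(205,265)))
print("marker top",tri(T,f(67,322),S,g(272,508)))
print("brackets",onz(T,*f(205,214),.12),onz(T,*f(507,147),.12), onz(S,*g(214,86),.127),onz(S,*g(202,318),.127))
delta((.50,-.12,.25),9); delta((.45,.285,.25),9,(.50,-.12,.25),9)
E
```

```text
neck [ 0.57434682 -0.02692983  0.11      ]
neckL [ 0.57194669 -0.01723039  0.11      ]
neckR [ 0.57673223 -0.03905626  0.11      ]
bead [0.55067359 0.11590272 0.11      ]
rail_l [0.54591148 0.13843729 0.11      ]
rail_r [ 0.59579201 -0.14430208  0.11      ]
bead top/side (array([0.54926831, 0.11496612, 0.11661024]), np.float64(0.0006446936001805725))
marker top (array([0.45961275, 0.28532063, 0.07275317]), np.float64(0.00229944472804268))
brackets [0.54044953 0.1647681  0.12      ] [ 0.59338265 -0.07684826  0.12      ] [ 0.58270913 -0.06803032  0.127     ] [0.53827157 0.17125416 0.127     ]
tx ty tz [ 15.91  -14.953  -0.713] spin 1.683
tx ty tz [  0.559 -16.313  -0.   ] spin 0.0
```

Call:
{"name": "step_arm", "arguments": {"deltas": [{"tx":15.9,"ty":-15,"tz":-0.7,"spin":1.7},{"tx":15.9,"ty":-15,"tz":-0.7,"spin":1.7},{"tx":15.9,"ty":-15,"tz":-0.7,"spin":1.7},{"tx":15.9,"ty":-15,"tz":-0.7,"spin":1.7},{"tx":15.9,"ty":-15,"tz":-0.7,"spin":1.7},{"tx":15.9,"ty":-15,"tz":-0.7,"spin":1.7},{"tx":15.9,"ty":-15,"tz":-0.7,"spin":1.7},{"tx":15.9,"ty":-15,"tz":-0.7,"spin":1.7},{"tx":15.9,"ty":-15,"tz":-0.7,"spin":1.7},{"tx":15.9,"ty":-15,"tz":-0.7,"spin":1.7},{"tx":15.9,"ty":-15,"tz":-0.7,"spin":1.7},{"tx":15.9,"ty":-15,"tz":-0.7,"spin":1.7}]}}

```text
invalid input
```

Call:
{"name": "step_arm", "arguments": {"deltas": [{"tx":8.0,"ty":-7.5,"tz":-0.7,"spin":1.7,"fingers":91},{"tx":8.0,"ty":-7.5,"tz":-0.7,"spin":1.7,"fingers":91}]}}

```text
t: 0.35
tcp_pos: [0.3497, -0.5122, 0.2402]
orientation: [-180.0, 0.0, 8.5]
force: [-0.0, 0.3, 0.3]
grip_width: 0.0911
gripper_force: 0.0
```

Call:
{"name": "step_arm", "arguments": {"deltas": [{"tx":8.3,"ty":-14.5,"tz":0,"spin":0,"fingers":91},{"tx":8.3,"ty":-14.5,"tz":0,"spin":0,"fingers":91},{"tx":8.3,"ty":-14.5,"tz":0,"spin":0,"fingers":91},{"tx":8.3,"ty":-14.5,"tz":0,"spin":0,"fingers":91},{"tx":8.3,"ty":-14.5,"tz":0,"spin":0,"fingers":91},{"tx":8.3,"ty":-14.5,"tz":0,"spin":0,"fingers":91},{"tx":8.3,"ty":-14.5,"tz":0,"spin":0,"fingers":91},{"tx":8.3,"ty":-14.5,"tz":0,"spin":0,"fingers":91},{"tx":8.3,"ty":-14.5,"tz":0,"spin":0,"fingers":91}]}}

```text
t: 1.48
tcp_pos: [0.4989, -0.1239, 0.2405]
orientation: [-180.0, 0.0, 8.9]
force: [-0.5, 0.4, 0.3]
grip_width: 0.0914
gripper_force: 0.0
```

Call:
{"name": "step_arm", "arguments": {"deltas": [{"tx":0.6,"ty":-16.5,"tz":-0.4,"spin":0,"fingers":91},{"tx":0.6,"ty":-16.5,"tz":-0.4,"spin":0,"fingers":91},{"tx":0.6,"ty":-16.5,"tz":-0.4,"spin":0,"fingers":91},{"tx":0.6,"ty":-16.5,"tz":-0.4,"spin":0,"fingers":91},{"tx":0.6,"ty":-16.5,"tz":-0.4,"spin":0,"fingers":91},{"tx":0.6,"ty":-16.5,"tz":-0.4,"spin":0,"fingers":91},{"tx":0.6,"ty":-16.5,"tz":-0.4,"spin":0,"fingers":91},{"tx":0.6,"ty":-16.5,"tz":-0.4,"spin":0,"fingers":91},{"tx":0.6,"ty":-16.5,"tz":-0.4,"spin":0,"fingers":91},{"tx":0.6,"ty":-16.5,"tz":-0.4,"spin":0,"fingers":91}]}}

```text
t: 2.72
tcp_pos: [0.451, 0.285, 0.2506]
orientation: [180.0, 0.0, 8.7]
force: [-0.5, -0.1, -0.1]
grip_width: 0.0907
gripper_force: 0.0
```

```bash
python3 - <<'E'
from h import *
import pickle
print(read_state()["tcp_pos"])
c=cam("wrist");cv2.imwrite("pics/w0.png",snapshot("wrist"));pickle.dump(c,open("w0.pkl","wb"))
print(c[1],c[3]["rotation"],proj(c,(.4596,.2853,.079)))
E
```

```text
[0.45099507 0.28495868 0.25061952]
[0.53387839 0.29706558 0.40409944] [-1.70662467e+01 -3.21726197e-02 -8.12871363e+01] [259.89651292 167.98115307]
```

View pics/w0.png

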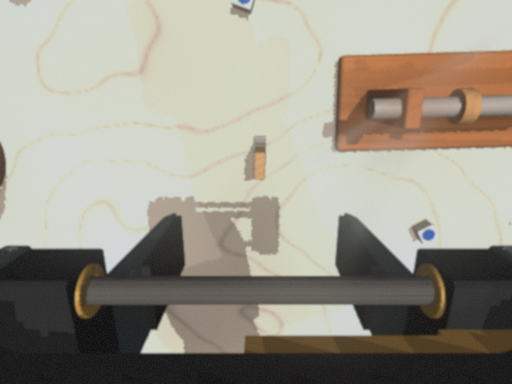

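The wrist view shows the marker's tab top at (259,165), and the stand's board, home bracket (413,108) and bead (468,105) on the right. I'll measure these next.

```bash
python3 - <<'E'
from h import *
import pickle
c=pickle.load(open("w0.pkl","rb"));a=cv2.imread("pics/w0.png")
h=cv2.cvtColor(a,cv2.COLOR_BGR2HSV)
for x in(258,260):print([tuple(int(k) for k in h[y,x]) for y in range(130,186,3)])
m=((h[...,0]<25)&(h[...,1]>100)&(h[...,2]>60)).astype(np.uint8)
r=np.zeros_like(m);r[130:190,240:280]=m[130:190,240:280]
cs=max(cv2.findContours(r,0,2)[0],key=cv2.contourArea);b=cv2.minAreaRect(cs);q=cv2.boxPoints(b);print("tab",b)
P=np.array([onz(c,*p,.079) for p in q]);print(P.round(4),P.mean(0))
e=[(np.linalg.norm(P[i]-P[i-1]),P[i]-P[i-1]) for i in range(4)];print([(round(x[0],4),round(float(np.degrees(np.arctan2(x[1][1],x[1][0]))),2)) for x in e])
# stand board contour
r=np.zeros_like(m);r[40:170,320:]=m[40:170,320:]
cs=max(cv2.findContours(r,0,2)[0],key=cv2.contourArea)
x0,y0,w,hh=cv2.boundingRect(cs);print(x0,y0,w,hh)
def line(axis,ts,rev):
    pts=[]
    for t in ts:
        v=np.where(r[:,t] if axis==0 else r[t])[0]
        pts.append(onz(c,*((t,v[-1]+.5 if rev else v[0]-.5) if axis==0 else (v[0]-.5,t)),.018)[:2])
    vx,vy,px,py=cv2.fitLine(np.float32(pts),2,0,.01,.01).ravel();return np.degrees(np.arctan2(vy,vx)),(px,py)
print("far",line(0,range(355,500,5),0));print("near",line(0,range(355,500,5),1));print("end",line(1,range(70,140,5),0))
E
```

```text
[(33, 25, 215), (32, 24, 212), (21, 25, 171), (17, 28, 165), (19, 28, 147), (17, 29, 139), (15, 84, 119), (15, 89, 134), (16, 111, 206), (16, 110, 207), (16, 109, 208), (17, 108, 210), (15, 112, 205), (16, 111, 206), (15, 110, 208), (15, 113, 203), (17, 98, 202), (24, 32, 207), (21, 33, 211)]
[(33, 25, 212), (34, 26, 214), (20, 27, 169), (18, 27, 163), (17, 27, 149), (18, 28, 137), (16, 81, 119), (15, 88, 130), (16, 107, 207), (15, 112, 208), (17, 106, 209), (16, 111, 207), (15, 114, 204), (15, 112, 208), (15, 111, 205), (16, 110, 208), (17, 102, 197), (21, 33, 203), (29, 27, 207)]
tab ((259.0294189453125, 164.8823699951172), (9.084943771362305, 26.11326789855957), 2.726310968399048)
[[0.4482 0.29   0.079 ]
 [0.476  0.2928 0.079 ]
 [0.477  0.2835 0.079 ]
 [0.4491 0.2804 0.079 ]] [0.46258695 0.28668795 0.079     ]
[(np.float64(0.0097), 95.89), (np.float64(0.028), 5.76), (np.float64(0.0094), -84.04), (np.float64(0.028), -173.75)]
338 51 174 99
far (np.float32(-79.78277), (np.float32(0.60472757), np.float32(0.118843526)))
near (np.float32(-80.20807), (np.float32(0.50224566), np.float32(0.086613275)))
end (np.float32(12.150056), (np.float32(0.5374215), np.float32(0.20337962)))
```

Call:
{"name": "step_arm", "arguments": {"deltas": [{"tx":0.46,"ty":0.02,"tz":2.0,"spin":0.28,"fingers":50},{"tx":0.46,"ty":0.02,"tz":4.0,"spin":0.28,"fingers":50},{"tx":0.46,"ty":0.02,"tz":5.5,"spin":0.28,"fingers":50},{"tx":0.46,"ty":0.02,"tz":6.5,"spin":0.28,"fingers":50},{"tx":0.46,"ty":0.02,"tz":7.0,"spin":0.28,"fingers":50},{"tx":0.46,"ty":0.02,"tz":7.32,"spin":0.28,"fingers":50},{"tx":0.46,"ty":0.02,"tz":7.32,"spin":0.28,"fingers":50},{"tx":0.46,"ty":0.02,"tz":7.32,"spin":0.28,"fingers":0},{"tx":0.46,"ty":0.02,"tz":7.32,"spin":0.28,"fingers":0},{"tx":0.46,"ty":0.02,"tz":7.32,"spin":0.28,"fingers":0},{"tx":0.46,"ty":0.02,"tz":7.32,"spin":0.28,"fingers":0},{"tx":0.46,"ty":0.02,"tz":7.32,"spin":0.28,"fingers":0}]}}

```text
t: 4.28
tcp_pos: [0.4621, 0.2877, 0.0678]
orientation: [-180.0, -0.0, 6.0]
force: [-1.3, -0.2, 2.4]
grip_width: 0.0118
gripper_force: 30.0
```

Call:
{"name": "step_arm", "arguments": {"deltas": [{"tx":0,"ty":0,"tz":-1.0,"spin":0,"fingers":0},{"tx":0,"ty":0,"tz":-3.0,"spin":0,"fingers":0},{"tx":0,"ty":0,"tz":-5.0,"spin":0,"fingers":0},{"tx":0,"ty":0,"tz":-7.0,"spin":0,"fingers":0},{"tx":0,"ty":0.5,"tz":-8.1,"spin":-0.2,"fingers":0},{"tx":-0.68,"ty":2.5,"tz":-8.1,"spin":-0.39,"fingers":0},{"tx":-0.68,"ty":4.5,"tz":-8.1,"spin":-0.39,"fingers":0},{"tx":-0.68,"ty":6.5,"tz":-8.1,"spin":-0.39,"fingers":0},{"tx":-0.68,"ty":8.5,"tz":-8.1,"spin":-0.39,"fingers":0},{"tx":-0.68,"ty":9.5,"tz":-8.1,"spin":-0.39,"fingers":0},{"tx":-0.68,"ty":9.5,"tz":-8.1,"spin":-0.39,"fingers":0},{"tx":-0.68,"ty":9.5,"tz":-8.1,"spin":-0.39,"fingers":0}]}}

```text
t: 5.78
tcp_pos: [0.47, 0.05, 0.2701]
orientation: [-180.0, 0.0, 9.9]
force: [-0.5, -0.6, 0.1]
grip_width: 0.0119
gripper_force: 30.0
```

```bash
python3 - <<'E'
from h import *
import pickle
s=read_state();print(s["tcp_pos"],s["orientation"],s["force"])
c=cam("wrist");cv2.imwrite("pics/w1.png",snapshot("wrist"));pickle.dump(c,open("w1.pkl","wb"))
E
```

```text
[0.4699708  0.04998223 0.27008026] [-1.79990716e+02  1.34291588e-02  9.91871498e+00] [-0.51998411 -0.60237009  0.14365856]
```

View pics/w1.png

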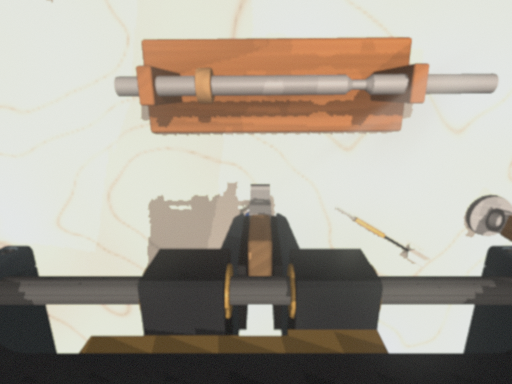

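The wrist view shows the whole stand: rail from (118,86) to (495,83), brackets at (146,86) and (419,83), bead at (204,85) and neck at about (359,84).

```bash
python3 - <<'E'
from h import *
import pickle
c=pickle.load(open("w1.pkl","rb"));a=cv2.imread("pics/w1.png")
h=cv2.cvtColor(a,cv2.COLOR_BGR2HSV).astype(int)
gray=(h[...,1]<70)
# rail width/centre per column over the board (board is saturated)
W=[]
for u in range(160,408,3):
    v=np.where(gray[68:102,u])[0]+68
    W.append((u,len(v),round(v.mean(),1) if len(v) else 0))
print(W)
L=[(u,v) for u,n,v in W if 14<n<26 and not 190<u<222]
pts=np.array([onz(c,u,v,.110)[:2] for u,v in L])   # silhouette centre ~ axis
vx,vy,px,py=cv2.fitLine(np.float32(pts),2,0,.01,.01).ravel();print("rail",np.degrees(np.arctan2(vy,vx)),px,py,len(L))
ax=np.array([vx,vy]);ax*=np.sign(ax[1])
s=lambda u,v,z=.110:float((onz(c,u,v,z)[:2]-[px,py])@ax)
print("axis dir",ax)
for n,u,z in(("neckL",350,.11),("neckmid",360,.11),("neckR",370,.11),("bead",204,.126),("brL in",155,.127),("brL out",137,.127),("brR in",411,.127),("brR out",428,.127)): print(n,s(u,84.5,z))
for x in((142,40),(410,38),(402,131),(151,132)): 
    p=onz(c,*x,.018)[:2];d=p-[px,py];print("corner",p,float(d@ax),float(d@[ax[1],-ax[0]]))
print([tuple(h[84,u]) for u in range(130,160,2)]);print([tuple(h[84,u]) for u in range(404,436,2)])
E
```

```text
[(160, 22, np.float64(85.5)), (163, 22, np.float64(85.5)), (166, 22, np.float64(85.5)), (169, 21, np.float64(86.0)), (172, 22, np.float64(85.5)), (175, 21, np.float64(86.0)), (178, 20, np.float64(85.5)), (181, 20, np.float64(85.5)), (184, 19, np.float64(85.0)), (187, 19, np.float64(85.0)), (190, 19, np.float64(85.0)), (193, 19, np.float64(85.0)), (196, 0, 0), (199, 0, 0), (202, 0, 0), (205, 0, 0), (208, 0, 0), (211, 14, np.float64(82.5)), (214, 19, np.float64(85.0)), (217, 19, np.float64(85.0)), (220, 19, np.float64(85.0)), (223, 19, np.float64(85.0)), (226, 19, np.float64(85.0)), (229, 19, np.float64(85.0)), (232, 19, np.float64(85.0)), (235, 19, np.float64(85.0)), (238, 19, np.float64(85.0)), (241, 19, np.float64(85.0)), (244, 19, np.float64(85.0)), (247, 19, np.float64(85.0)), (250, 19, np.float64(85.0)), (253, 19, np.float64(85.0)), (256, 19, np.float64(85.0)), (259, 19, np.float64(85.0)), (262, 19, np.float64(85.0)), (265, 19, np.float64(85.0)), (268, 19, np.float64(85.0)), (271, 19, np.float64(85.0)), (274, 19, np.float64(85.0)), (277, 19, np.float64(85.0)), (280, 19, np.float6
[... 2523 characters left out ...]
), np.int64(208)), (np.int64(14), np.int64(29), np.int64(194)), (np.int64(11), np.int64(46), np.int64(122)), (np.int64(12), np.int64(83), np.int64(110)), (np.int64(12), np.int64(113), np.int64(167)), (np.int64(11), np.int64(123), np.int64(207)), (np.int64(11), np.int64(117), np.int64(214)), (np.int64(11), np.int64(113), np.int64(214)), (np.int64(11), np.int64(113), np.int64(215)), (np.int64(11), np.int64(109), np.int64(217)), (np.int64(12), np.int64(109), np.int64(217)), (np.int64(11), np.int64(82), np.int64(209)), (np.int64(14), np.int64(31), np.int64(206)), (np.int64(15), np.int64(27), np.int64(205)), (np.int64(17), np.int64(26), np.int64(204)), (np.int64(17), np.int64(28), np.int64(208))]
```

Call:
{"name": "step_arm", "arguments": {"deltas": [{"tx":1.2,"ty":1.2,"tz":0.5,"spin":-0.03,"fingers":0},{"tx":2.5,"ty":2.5,"tz":1.0,"spin":-0.03,"fingers":0},{"tx":3.65,"ty":3.73,"tz":1.5,"spin":-0.03,"fingers":0},{"tx":3.65,"ty":3.73,"tz":2.0,"spin":-0.03,"fingers":0},{"tx":3.65,"ty":3.73,"tz":2.4,"spin":-0.03,"fingers":0},{"tx":3.65,"ty":3.73,"tz":2.4,"spin":-0.03,"fingers":0},{"tx":3.65,"ty":3.73,"tz":2.4,"spin":-0.03,"fingers":0}]}}

```text
t: 6.7
tcp_pos: [0.5759, -0.0259, 0.2108]
orientation: [180.0, -0.0, 10.3]
force: [-0.5, -0.0, -1.1]
grip_width: 0.0119
gripper_force: 30.0
```

```bash
python3 - <<'E'
from h import *
import pickle
s=read_state();print(s["tcp_pos"],s["orientation"],s["force"])
W=cam("wrist");a=snapshot("wrist");cv2.imwrite("pics/w2.png",a);b=snapshot("side");cv2.imwrite("pics/s2.png",b);t=snapshot("top")
cv2.imwrite("pics/t2.png",t)
S=cam("side");p=proj(S,s["tcp_pos"]).astype(int);print(p,proj(W,s["tcp_pos"]))
B=cv2.resize(b[p[1]-60:p[1]+70,p[0]-50:p[0]+50],None,fx=4,fy=4,interpolation=3)
A=cv2.resize(a[40:290,120:400],None,fx=1.42,fy=1.42,interpolation=3);A=cv2.copyMakeBorder(A,0,520-A.shape[0],0,0,0)[:520]
cv2.imwrite("pics/c2.png",np.hstack([A,B]))
E
```

```text
[ 0.57592245 -0.02591812  0.21076848] [ 1.79992470e+02 -3.47510741e-02  1.02717672e+01] [-0.54771319 -0.04815528 -1.09993035]
[253 155] [258.47694619 254.78411287]
```

View pics/c2.png

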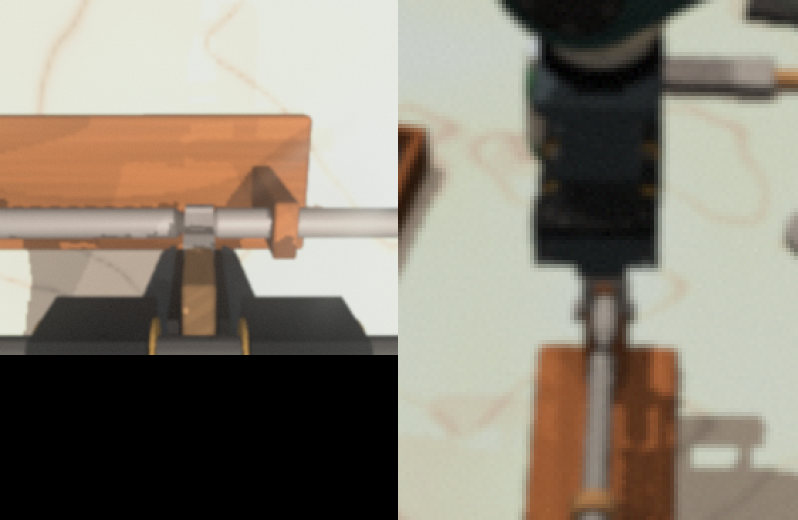

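The crops show the ring above the rail near the neck, with the rail between the legs in the side view at (600,320). I'll descend and feel for contact.

Call:
{"name": "step_arm", "arguments": {"deltas": [{"tx":0,"ty":0,"tz":0.5,"spin":0,"fingers":0},{"tx":0,"ty":0,"tz":1.0,"spin":0,"fingers":0},{"tx":0,"ty":0,"tz":1.3,"spin":0,"fingers":0},{"tx":0,"ty":0,"tz":1.5,"spin":0,"fingers":0},{"tx":0,"ty":0,"tz":1.56,"spin":0,"fingers":0},{"tx":0,"ty":0,"tz":1.6,"spin":0,"fingers":0},{"tx":0,"ty":0,"tz":1.64,"spin":0,"fingers":0},{"tx":0,"ty":0,"tz":1.64,"spin":0,"fingers":0}]}}

```text
t: 7.85
tcp_pos: [0.5761, -0.0265, 0.1693]
orientation: [180.0, -0.0, 10.2]
force: [-0.2, -0.2, -1.4]
grip_width: 0.0116
gripper_force: 30.0
```

Call:
{"name": "step_arm", "arguments": {"deltas": [{"tx":0,"ty":0,"tz":0.04,"spin":0,"fingers":0},{"tx":0,"ty":0,"tz":0.08,"spin":0,"fingers":0},{"tx":0,"ty":0,"tz":0.12,"spin":0,"fingers":0},{"tx":0,"ty":0,"tz":0.12,"spin":0,"fingers":0}]}}

```text
t: 8.35
tcp_pos: [0.5761, -0.0265, 0.1661]
orientation: [-180.0, -0.0, 10.2]
force: [-0.1, 0.6, -0.2]
grip_width: 0.0118
gripper_force: 30.0
```

Call:
{"name": "step_arm", "arguments": {"deltas": [{"tx":0,"ty":0,"tz":0.04,"spin":0,"fingers":0},{"tx":0,"ty":0,"tz":0.08,"spin":0,"fingers":0},{"tx":0,"ty":0,"tz":0.12,"spin":0,"fingers":0},{"tx":0,"ty":0,"tz":0.12,"spin":0,"fingers":0}]}}

```text
t: 8.85
tcp_pos: [0.5762, -0.0264, 0.1632]
orientation: [-180.0, -0.0, 10.2]
force: [2.2, 1.9, -0.5]
grip_width: 0.0119
gripper_force: 30.0
```

Call:
{"name": "step_arm", "arguments": {"deltas": [{"tx":0.02,"ty":-0.02,"tz":0,"spin":0,"fingers":0},{"tx":0.02,"ty":-0.02,"tz":0.04,"spin":0,"fingers":0},{"tx":0.02,"ty":-0.02,"tz":0.08,"spin":0,"fingers":0},{"tx":0.02,"ty":-0.02,"tz":0.08,"spin":0,"fingers":0}]}}

```text
t: 9.35
tcp_pos: [0.5764, -0.0259, 0.161]
orientation: [-180.0, 0.0, 10.2]
force: [0.8, 1.2, -0.8]
grip_width: 0.0117
gripper_force: 30.0
```

Call:
{"name": "step_arm", "arguments": {"deltas": [{"tx":0.01,"ty":-0.02,"tz":0.04,"spin":0,"fingers":0},{"tx":0.01,"ty":-0.02,"tz":0.08,"spin":0,"fingers":0},{"tx":0.01,"ty":-0.02,"tz":0.12,"spin":0,"fingers":0},{"tx":0.01,"ty":-0.02,"tz":0.12,"spin":0,"fingers":0}]}}

```text
t: 9.85
tcp_pos: [0.5765, -0.0254, 0.1581]
orientation: [-180.0, 0.0, 10.2]
force: [-0.8, 0.2, -0.9]
grip_width: 0.0118
gripper_force: 30.0
```

Call:
{"name": "step_arm", "arguments": {"deltas": [{"tx":0,"ty":0,"tz":0.04,"spin":0,"fingers":0},{"tx":0,"ty":0,"tz":0.08,"spin":0,"fingers":0},{"tx":0,"ty":0,"tz":0.12,"spin":0,"fingers":0},{"tx":0,"ty":0,"tz":0.16,"spin":0,"fingers":0},{"tx":0,"ty":0,"tz":0.16,"spin":0,"fingers":0}]}}

```text
t: 10.48
tcp_pos: [0.5766, -0.0254, 0.1541]
orientation: [-180.0, 0.0, 10.2]
force: [-0.6, -0.1, -1.0]
grip_width: 0.0123
gripper_force: 30.0
```

Call:
{"name": "step_arm", "arguments": {"deltas": [{"tx":0,"ty":0,"tz":0.06,"spin":0,"fingers":0},{"tx":0,"ty":0,"tz":0.12,"spin":0,"fingers":0},{"tx":0,"ty":0,"tz":0.18,"spin":0,"fingers":0},{"tx":0,"ty":0,"tz":0.22,"spin":0,"fingers":0},{"tx":0,"ty":0,"tz":0.22,"spin":0,"fingers":0}]}}

```text
t: 11.1
tcp_pos: [0.5766, -0.0254, 0.1486]
orientation: [-180.0, 0.0, 10.2]
force: [0.2, 0.6, -0.5]
grip_width: 0.0118
gripper_force: 30.0
```

Call:
{"name": "step_arm", "arguments": {"deltas": [{"tx":0,"ty":0,"tz":0.03,"spin":0,"fingers":0},{"tx":0,"ty":0,"tz":0.06,"spin":0,"fingers":0},{"tx":0,"ty":0,"tz":0.06,"spin":0,"fingers":0}]}}

```text
t: 11.48
tcp_pos: [0.5766, -0.0254, 0.1471]
orientation: [-180.0, 0.0, 10.2]
force: [0.8, 0.1, -0.6]
grip_width: 0.0119
gripper_force: 30.0
```

Call:
{"name": "step_arm", "arguments": {"deltas": [{"tx":0,"ty":0,"tz":0.02,"spin":0,"fingers":0},{"tx":0,"ty":0,"tz":0.04,"spin":0,"fingers":0},{"tx":0,"ty":0,"tz":0.04,"spin":0,"fingers":0}]}}

```text
t: 11.85
tcp_pos: [0.5768, -0.0253, 0.1464]
orientation: [-180.0, -0.0, 10.2]
force: [-0.0, 0.7, 3.9]
grip_width: 0.012
gripper_force: 30.0
```

Call:
{"name": "step_arm", "arguments": {"deltas": [{"tx":0.01,"ty":0,"tz":-0.12,"spin":0,"fingers":0},{"tx":0.02,"ty":0,"tz":-0.23,"spin":0,"fingers":0},{"tx":0.02,"ty":-0.05,"tz":-0.235,"spin":0,"fingers":0},{"tx":0.02,"ty":-0.1,"tz":-0.235,"spin":0,"fingers":0},{"tx":0.02,"ty":-0.14,"tz":-0.235,"spin":0,"fingers":0},{"tx":0.02,"ty":-0.14,"tz":-0.235,"spin":0,"fingers":0}]}}

```text
t: 12.6
tcp_pos: [0.5764, -0.0218, 0.152]
orientation: [-180.0, 0.0, 10.2]
force: [0.8, -0.3, -0.8]
grip_width: 0.0118
gripper_force: 30.0
```

Call:
{"name": "step_arm", "arguments": {"deltas": [{"tx":0,"ty":-0.04,"tz":0,"spin":0,"fingers":0},{"tx":0,"ty":-0.08,"tz":0,"spin":0,"fingers":0},{"tx":0,"ty":-0.08,"tz":0,"spin":0,"fingers":0}]}}

```text
t: 12.98
tcp_pos: [0.5761, -0.0198, 0.1521]
orientation: [-180.0, 0.0, 10.2]
force: [0.8, 0.0, -0.3]
grip_width: 0.0119
gripper_force: 30.0
```

Call:
{"name": "step_arm", "arguments": {"deltas": [{"tx":0,"ty":-0.04,"tz":0,"spin":0,"fingers":0},{"tx":0,"ty":-0.08,"tz":0,"spin":0,"fingers":0},{"tx":0,"ty":-0.12,"tz":0,"spin":0,"fingers":0},{"tx":0,"ty":-0.12,"tz":0,"spin":0,"fingers":0}]}}

```text
t: 13.48
tcp_pos: [0.5756, -0.0168, 0.1521]
orientation: [-180.0, 0.0, 10.2]
force: [-0.2, 0.7, -0.9]
grip_width: 0.012
gripper_force: 30.0
```

Call:
{"name": "step_arm", "arguments": {"deltas": [{"tx":0,"ty":-0.04,"tz":0,"spin":0,"fingers":0},{"tx":0,"ty":-0.08,"tz":0,"spin":0,"fingers":0},{"tx":0,"ty":-0.12,"tz":0,"spin":0,"fingers":0},{"tx":0,"ty":-0.16,"tz":0,"spin":0,"fingers":0},{"tx":0,"ty":-0.16,"tz":0,"spin":0,"fingers":0}]}}

```text
t: 14.1
tcp_pos: [0.5749, -0.0129, 0.1521]
orientation: [-180.0, 0.0, 10.2]
force: [0.1, 0.4, -1.0]
grip_width: 0.0121
gripper_force: 30.0
```

Call:
{"name": "step_arm", "arguments": {"deltas": [{"tx":0,"ty":-0.08,"tz":0,"spin":0,"fingers":0},{"tx":0,"ty":-0.16,"tz":0,"spin":0,"fingers":0},{"tx":0,"ty":-0.24,"tz":0,"spin":0,"fingers":0},{"tx":0,"ty":-0.32,"tz":0,"spin":0,"fingers":0},{"tx":0,"ty":-0.4,"tz":0,"spin":0,"fingers":0},{"tx":0,"ty":-0.5,"tz":0,"spin":0,"fingers":0},{"tx":0,"ty":-0.6,"tz":0,"spin":0,"fingers":0},{"tx":0,"ty":-0.6,"tz":0,"spin":0,"fingers":0}]}}

```text
t: 15.1
tcp_pos: [0.5722, 0.0019, 0.1521]
orientation: [180.0, -0.0, 10.2]
force: [0.4, -0.9, -0.7]
grip_width: 0.0118
gripper_force: 30.0
```

Call:
{"name": "step_arm", "arguments": {"deltas": [{"tx":0,"ty":-0.12,"tz":0,"spin":0,"fingers":0},{"tx":0,"ty":-0.24,"tz":0,"spin":0,"fingers":0},{"tx":0,"ty":-0.36,"tz":0,"spin":0,"fingers":0},{"tx":0,"ty":-0.48,"tz":0,"spin":0,"fingers":0},{"tx":0,"ty":-0.6,"tz":0,"spin":0,"fingers":0},{"tx":0,"ty":-0.72,"tz":0,"spin":0,"fingers":0},{"tx":0,"ty":-0.84,"tz":0,"spin":0,"fingers":0},{"tx":0,"ty":-0.96,"tz":0,"spin":0,"fingers":0},{"tx":0,"ty":-1.0,"tz":0,"spin":0,"fingers":0}]}}

```text
t: 16.23
tcp_pos: [0.5678, 0.0266, 0.1521]
orientation: [180.0, -0.0, 10.2]
force: [-0.7, -0.2, 0.0]
grip_width: 0.012
gripper_force: 30.0
```

Call:
{"name": "step_arm", "arguments": {"deltas": [{"tx":0,"ty":-0.2,"tz":0,"spin":0,"fingers":0},{"tx":0,"ty":-0.4,"tz":0,"spin":0,"fingers":0},{"tx":0,"ty":-0.6,"tz":0,"spin":0,"fingers":0},{"tx":0,"ty":-0.8,"tz":0,"spin":0,"fingers":0},{"tx":0,"ty":-1.0,"tz":0,"spin":0,"fingers":0},{"tx":0,"ty":-1.2,"tz":0,"spin":0,"fingers":0},{"tx":0,"ty":-1.2,"tz":0,"spin":0,"fingers":0}]}}

```text
t: 17.1
tcp_pos: [0.5624, 0.0562, 0.1521]
orientation: [-180.0, 0.0, 10.3]
force: [0.5, 0.5, -0.9]
grip_width: 0.0121
gripper_force: 30.0
```

Call:
{"name": "step_arm", "arguments": {"deltas": [{"tx":0,"ty":-0.2,"tz":0,"spin":0,"fingers":0},{"tx":0,"ty":-0.4,"tz":0,"spin":0,"fingers":0},{"tx":0,"ty":-0.6,"tz":0,"spin":0,"fingers":0},{"tx":0,"ty":-0.8,"tz":0,"spin":0,"fingers":0},{"tx":0,"ty":-1.0,"tz":0,"spin":0,"fingers":0},{"tx":0,"ty":-1.2,"tz":0,"spin":0,"fingers":0},{"tx":0,"ty":-1.2,"tz":0,"spin":0,"fingers":0}]}}

```text
t: 17.98
tcp_pos: [0.5571, 0.0857, 0.1521]
orientation: [-180.0, 0.0, 10.3]
force: [0.4, 0.6, -1.8]
grip_width: 0.0117
gripper_force: 30.0
```

Call:
{"name": "step_arm", "arguments": {"deltas": [{"tx":0,"ty":-0.1,"tz":0,"spin":0,"fingers":0},{"tx":0,"ty":-0.2,"tz":0,"spin":0,"fingers":0},{"tx":0,"ty":-0.3,"tz":0,"spin":0,"fingers":0},{"tx":0,"ty":-0.4,"tz":0,"spin":0,"fingers":0},{"tx":0,"ty":-0.5,"tz":0,"spin":0,"fingers":0},{"tx":0,"ty":-0.6,"tz":0,"spin":0,"fingers":0},{"tx":0,"ty":-0.7,"tz":0,"spin":0,"fingers":0},{"tx":0,"ty":-0.8,"tz":0,"spin":0,"fingers":0},{"tx":0,"ty":-0.9,"tz":0,"spin":0,"fingers":0},{"tx":0,"ty":-1.0,"tz":0,"spin":0,"fingers":0}]}}

```text
t: 19.23
tcp_pos: [0.5527, 0.1101, 0.1521]
orientation: [180.0, 0.0, 10.2]
force: [0.3, -1.5, -1.1]
grip_width: 0.012
gripper_force: 30.0
```

Call:
{"name": "step_arm", "arguments": {"deltas": [{"tx":0,"ty":-0.08,"tz":0,"spin":0,"fingers":0},{"tx":0,"ty":-0.16,"tz":0,"spin":0,"fingers":0},{"tx":0,"ty":-0.24,"tz":0,"spin":0,"fingers":0},{"tx":0,"ty":-0.32,"tz":0,"spin":0,"fingers":0},{"tx":0,"ty":-0.4,"tz":0,"spin":0,"fingers":0},{"tx":0,"ty":-0.48,"tz":0,"spin":0,"fingers":0},{"tx":0,"ty":-0.56,"tz":0,"spin":0,"fingers":0},{"tx":0,"ty":-0.64,"tz":0,"spin":0,"fingers":0},{"tx":0,"ty":-0.72,"tz":0,"spin":0,"fingers":0}]}}

```text
t: 20.35
tcp_pos: [0.5495, 0.1279, 0.1521]
orientation: [180.0, 0.0, 10.2]
force: [0.2, -2.0, -0.7]
grip_width: 0.0117
gripper_force: 30.0
```

Call:
{"name": "step_arm", "arguments": {"deltas": [{"tx":0,"ty":-0.05,"tz":0,"spin":0,"fingers":0},{"tx":0,"ty":-0.1,"tz":0,"spin":0,"fingers":0},{"tx":0,"ty":-0.15,"tz":0,"spin":0,"fingers":0},{"tx":0,"ty":-0.2,"tz":0,"spin":0,"fingers":0},{"tx":0,"ty":-0.24,"tz":0,"spin":0,"fingers":0},{"tx":0,"ty":-0.24,"tz":0,"spin":0,"fingers":0}]}}

```text
t: 21.1
tcp_pos: [0.5485, 0.1338, 0.1521]
orientation: [-180.0, -0.0, 10.2]
force: [-0.5, -0.7, -1.9]
grip_width: 0.0117
gripper_force: 30.0
```

Call:
{"name": "step_arm", "arguments": {"deltas": [{"tx":0,"ty":-0.03,"tz":0,"spin":0,"fingers":0},{"tx":0,"ty":-0.06,"tz":0,"spin":0,"fingers":0},{"tx":0,"ty":-0.06,"tz":0,"spin":0,"fingers":0}]}}

```text
t: 21.48
tcp_pos: [0.5482, 0.1352, 0.1521]
orientation: [-180.0, -0.0, 10.2]
force: [-0.7, -1.4, -2.4]
grip_width: 0.0118
gripper_force: 30.0
```

Call:
{"name": "step_arm", "arguments": {"deltas": [{"tx":0,"ty":-0.03,"tz":0,"spin":0,"fingers":0},{"tx":0,"ty":-0.06,"tz":0,"spin":0,"fingers":0},{"tx":0,"ty":-0.06,"tz":0,"spin":0,"fingers":0}]}}

```text
t: 21.85
tcp_pos: [0.5479, 0.1367, 0.1521]
orientation: [-180.0, -0.0, 10.2]
force: [0.5, -1.6, -0.3]
grip_width: 0.0122
gripper_force: 30.0
```

Call:
{"name": "step_arm", "arguments": {"deltas": [{"tx":0,"ty":-0.02,"tz":0,"spin":0,"fingers":0},{"tx":0,"ty":-0.04,"tz":0,"spin":0,"fingers":0},{"tx":0,"ty":-0.04,"tz":0,"spin":0,"fingers":0}]}}

```text
t: 22.22
tcp_pos: [0.5478, 0.1376, 0.1521]
orientation: [-180.0, -0.0, 10.2]
force: [0.6, -1.3, -0.5]
grip_width: 0.0119
gripper_force: 30.0
```

Call:
{"name": "step_arm", "arguments": {"deltas": [{"tx":0,"ty":-0.02,"tz":0,"spin":0,"fingers":0},{"tx":0,"ty":-0.04,"tz":0,"spin":0,"fingers":0},{"tx":0,"ty":-0.04,"tz":0,"spin":0,"fingers":0}]}}

```text
t: 22.6
tcp_pos: [0.5476, 0.1386, 0.1521]
orientation: [-180.0, -0.0, 10.2]
force: [0.1, -1.6, -1.9]
grip_width: 0.0118
gripper_force: 30.0
```

Call:
{"name": "step_arm", "arguments": {"deltas": [{"tx":0,"ty":-0.02,"tz":0,"spin":0,"fingers":0},{"tx":0,"ty":-0.02,"tz":0,"spin":0,"fingers":0}]}}

```text
t: 22.85
tcp_pos: [0.5475, 0.1391, 0.1521]
orientation: [-180.0, -0.0, 10.2]
force: [0.8, -0.9, -1.4]
grip_width: 0.0117
gripper_force: 30.0
```

Call:
{"name": "step_arm", "arguments": {"deltas": [{"tx":0,"ty":-0.02,"tz":0,"spin":0,"fingers":0},{"tx":0,"ty":-0.02,"tz":0,"spin":0,"fingers":0}]}}

```text
t: 23.1
tcp_pos: [0.5474, 0.1393, 0.1521]
orientation: [180.0, 0.0, 10.2]
force: [1.3, -5.8, -1.9]
grip_width: 0.012
gripper_force: 30.0
```

Call:
{"name": "step_arm", "arguments": {"deltas": [{"tx":0,"ty":0,"tz":0.02,"spin":0,"fingers":0},{"tx":0,"ty":0,"tz":0.04,"spin":0,"fingers":0},{"tx":0,"ty":-0.01,"tz":0.04,"spin":0,"fingers":0},{"tx":0,"ty":-0.01,"tz":0.04,"spin":0,"fingers":0}]}}

```text
t: 23.6
tcp_pos: [0.5476, 0.1393, 0.1512]
orientation: [180.0, -0.0, 10.2]
force: [1.2, -7.8, 1.2]
grip_width: 0.0117
gripper_force: 30.0
```

Call:
{"name": "step_arm", "arguments": {"deltas": [{"tx":0,"ty":-0.01,"tz":0,"spin":0,"fingers":20},{"tx":0,"ty":0,"tz":0,"spin":0,"fingers":30},{"tx":0,"ty":0,"tz":0,"spin":0,"fingers":40},{"tx":0,"ty":0,"tz":0,"spin":0,"fingers":40},{"tx":0,"ty":0,"tz":0,"spin":0,"fingers":40}]}}

```text
t: 24.22
tcp_pos: [0.5473, 0.1398, 0.1511]
orientation: [-180.0, -0.0, 10.2]
force: [1.5, -0.1, 0.6]
grip_width: 0.0401
gripper_force: 0.0
```

Call:
{"name": "step_arm", "arguments": {"deltas": [{"tx":0,"ty":0,"tz":-0.3,"spin":0,"fingers":40},{"tx":0,"ty":0,"tz":-0.8,"spin":0,"fingers":40},{"tx":0,"ty":0,"tz":-1.6,"spin":0,"fingers":40},{"tx":0,"ty":0,"tz":-3.0,"spin":0,"fingers":40},{"tx":-2.0,"ty":0,"tz":-4.5,"spin":0,"fingers":40},{"tx":-3.5,"ty":0,"tz":-5.0,"spin":0,"fingers":40},{"tx":-3.5,"ty":0,"tz":-5.0,"spin":0,"fingers":40},{"tx":-3.5,"ty":0,"tz":-5.0,"spin":0,"fingers":40}]}}

```text
t: 25.22
tcp_pos: [0.4619, 0.1244, 0.277]
orientation: [-180.0, -0.1, 10.2]
force: [0.1, -0.7, -0.2]
grip_width: 0.0401
gripper_force: 0.0
```

```bash
python3 - <<'E'
from h import *
import pickle
s=read_state();print(s["t"],s["tcp_pos"],s["force"])
W=cam("wrist");a=snapshot("wrist");cv2.imwrite("pics/w3.png",a);pickle.dump(W,open("w3.pkl","wb"))
b=snapshot("side");cv2.imwrite("pics/s3.png",b)
B=cv2.resize(b[170:280,210:300],None,fx=4.5,fy=4.5,interpolation=3)[:495]
A=cv2.resize(a[20:220,150:400],None,fx=1.58,fy=1.58,interpolation=3);A=cv2.copyMakeBorder(A,0,495-A.shape[0],0,0,0)
cv2.imwrite("pics/c3.png",np.hstack([A,B]))
E
```

```text
25.225 [0.46189746 0.12438697 0.27701907] [ 0.13182537 -0.71927711 -0.24494468]
```

View pics/c3.png

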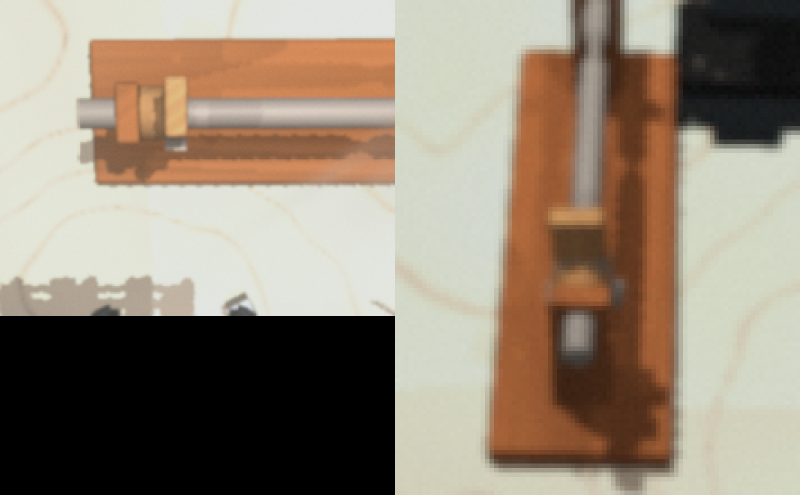

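The picture shows the bead against the bracket (crop x 138–163), with the marker next to it and its tab up (165–187). One check of the distance to the bracket.

```bash
python3 - <<'E'
from h import *
import pickle
c=pickle.load(open("w3.pkl","rb"));a=cv2.imread("pics/w3.png")
h=cv2.cvtColor(a,cv2.COLOR_BGR2HSV).astype(int)
for v in(75,85,90): print(v,[(u,)+tuple(int(k) for k in h[v,u]) for u in range(218,274,2)])
ax=np.array([-.1795,.9838]);s=lambda u,v,z:float((onz(c,u,v,z)[:2]-[.5635,.0469])@ax)
f=lambda x:150+x/1.58
for n,x,y,z in(("br out",116,100,.127),("br in",138,100,.127),("tabL",164.5,100,.1615),("tabR",187,100,.1615)): print(n,s(f(x),20+y/1.58,z))
E
```

```text
75 [(218, 12, 138, 189), (220, 12, 138, 188), (222, 12, 134, 168), (224, 12, 141, 186), (226, 12, 139, 196), (228, 12, 139, 193), (230, 12, 141, 195), (232, 12, 144, 195), (234, 12, 143, 201), (236, 12, 140, 179), (238, 13, 118, 140), (240, 14, 119, 172), (242, 14, 119, 170), (244, 14, 118, 167), (246, 14, 118, 162), (248, 14, 119, 163), (250, 14, 121, 162), (252, 14, 117, 152), (254, 15, 119, 184), (256, 17, 112, 223), (258, 17, 112, 223), (260, 17, 114, 224), (262, 17, 114, 224), (264, 17, 112, 224), (266, 17, 113, 222), (268, 14, 125, 188), (270, 12, 147, 192), (272, 12, 147, 194)]
85 [(218, 14, 30, 180), (220, 16, 32, 178), (222, 11, 56, 160), (224, 12, 137, 195), (226, 12, 144, 209), (228, 12, 145, 207), (230, 12, 142, 206), (232, 12, 141, 208), (234, 12, 143, 204), (236, 13, 145, 181), (238, 14, 123, 181), (240, 15, 121, 217), (242, 15, 120, 215), (244, 15, 120, 215), (246, 15, 122, 203), (248, 14, 117, 150), (250, 15, 114, 147), (252, 14, 108, 135), (254, 15, 115, 177), (256, 17, 113, 222), (258, 17, 113, 224), (260, 16, 117, 224), (262, 16, 118, 223), (264, 16, 117, 223), (266, 15, 119, 219), (268, 14, 84, 180), (270, 14, 32, 176), (272, 14, 31, 180)]
90 [(218, 15, 28, 202), (220, 14, 26, 203), (222, 12, 48, 169), (224, 12, 137, 192), (226, 12, 144, 203), (228, 12, 145, 201), (230, 12, 143, 204), (232, 12, 145, 208), (234, 12, 143, 212), (236, 12, 145, 192), (238, 14, 123, 179), (240, 15, 119, 214), (242, 14, 119, 215), (244, 15, 120, 215), (246, 14, 120, 199), (248, 14, 119, 165), (250, 14, 115, 149), (252, 14, 106, 137), (254, 14, 111, 165), (256, 15, 121, 217), (258, 16, 117, 223), (260, 16, 117, 223), (262, 17, 113, 224), (264, 18, 113, 224), (266, 17, 113, 221), (268, 14, 76, 192), (270, 14, 30, 207), (272, 13, 30, 212)]
br out 0.12661548183665894
br in 0.11392354245390854
tabL 0.09806946242898819
tabR 0.08656316301911575
```

```bash
python3 -c "
from station import *
print(hand_in())"
```

```text
the job is handed in; nothing more can be done
None
```

The marker went onto the rail at the neck and slid home with the bead until a firm stop was felt; it was left hanging tab up (bore centre measured 21.6 mm from the bracket, 21 mm nominal), and the job was handed in at about 25 s.

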